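# Turn the cutting disc's flat to the bar and clamp it

## Robot

A 6-joint arm with a two-finger parallel gripper is mounted at the origin on a cart in front of the work surface, level with it; the furniture and walls round the work are solid. World frame = base frame: x ahead of the robot, y to its left, z up, the work surface at z = 0. Lengths are in m, angles in rad, forces in N, time in s.
With the tool pointing down it reaches from about 0.375 to 0.9 m from the base axis. Payload 3.1 kg.
Tool frame: the origin (TCP) lies on the centre line of the jaws, within the pads' length; the fingertips stand 19 mm ahead of it and the grasp point (between the pads) is the TCP; z points along the fingers, y is the direction in which the jaws open and shut (so a half turn about z gives the same grasp; the last joint's range is limited). The gripper opens to 85 mm and grips with 20 to 120 N. Pads are 22 mm wide; open, the fingers measure 114 mm over their backs; the gripper's body (76 mm by 85 mm) begins 54 mm behind the grasp point. The pads swing forward as they close: fully open they stand 13 mm farther back than shut.
Start: joints at [-1.456, 0.527, 1.433, -0, 1.181, -0.178], TCP at [0.18, -0.598, 0.25] pointing down, gripper open.
Joint ranges: [-3.08, 3.08], [-0.75, 2.2], [0.22, 2.44], [-1.43, 4.57], [0, 2.65], [-2.85, 2.85]. Speed limits (rad/s): [2.79, 2.79, 3.14, 3.14, 3.14, 3.14].

## Interface

Orientations are given as a unit quaternion [x, y, z, w].
In Python, from station import manip, imaging, workorder gives the robot as it stands.
- The arm moves only by the shell command python3 -m creep 'ROWS' [FORCE]. ROWS is a JSON object of lists of equal length, an entry for each row: "claw": the finger opening in cm, from 0 to 8.54; "dp": the shift along the tool's x, y, z in cm, a list of three; "roll": the turn about the tool's z in rad. In form: {"claw": [claw, ...], "dp": [[dx, dy, dz], ...], "roll": [roll, ...]}. A call has 1 to 12 rows; each row is the pose to reach, as a shift and turn from the pose commanded when the call began, along the tool's axes at that moment; what a row does not reach only later rows make up. A row lasts 1/10 s, in which the tool goes at most 50 mm and 8.59 degrees, less where a joint would pass 70% of its speed; a pose out of reach is approached as far as the arm can. A call with a gripper value outside its range is refused whole. The fingers move at their own pace and stop on an object; FORCE is the grip in N (left out, the last holds). Time passes only in rows, so rows that repeat a pose let the fingers close. It gives the time, the measured TCP pose, the force and the opening at its end, in the units of the state.
- manip.sense(): the state, without advancing time (a new reading comes with each control period).
- imaging.snapshot(name): name is "scene" or "top" or "wrist"; returns a dict with "image" (480x640x3 uint8, red, green, blue), "z_map" (480x640 float32, m along the optical axis (not along the pixel's ray), 0 where there is no reading), "vfov" (degrees; the focal length in pixels is half the picture's height over the tangent of half this angle, whatever the lens; pixels are square), "cx", "cy" (the principal point, pixels), "R" (3x3) and "t" (3): a world point X has camera coordinates R X + t. Camera axes: x right, y down, z forward; pixel columns grow to the right and rows downward; lengths in m; the calibration is good to about 2 mm. A picture is of the moment at which its call begins.
- workorder.sign_off(): hands the job in, once; it reports no verdict.
The state is a dict: "t": time; "q": joint angles; "qd": joint speeds; "tau": joint torques, N m; "tcp_pos": TCP position; "tool_rot": TCP orientation; "force": force on the tool from outside, world axes, zero at the start; "ft_torque": the same for the moment, N m; "finger_gap": opening from 0.0 (shut) to 1.0 (fully open).
Only numpy, scipy, OpenCV 4.12 (cv2) and the standard library are available. Lean on these libraries where they do the work, as an engineer would, in place of code of your own. Each camera call takes 0.05 s, during which the arm holds its last target.

## Task

The cutting disc lies loose in its scrubbing cradle with its flat turned away from the orange alignment bar. With a fingertip at its black stub, turn it where it lies until the flat is flush against the bar; only then slide the red-lugged clamp up and press it on the disc's back with more than 5 N, never loading the bar with more than 12 N. Let go with the disc still flush and the clamp touching it, and leave the things round about alone.

Things in the scene. Friction and masses are not known exactly. Their poses are not given: they have to be found in the camera images.
- cradle: Grey cradle fixed to the worktable, 186 x 120 mm, bed 14 mm high. Origin: on the worktable under the seated disc's centre; +x to the orange bar, z up; bed from x = -130 to +56 mm. Side rails 8 mm high, inner faces at y = +-46 mm; 8 mm posts at x = -48.5, y = +-31.5 mm let the disc back off 11 mm at most. Parts slide easily: pressed along +x, a flat a few degrees off squares itself.
- stub (a point): Centre, half-way up, of the black finger stub fixed on the disc: an upright round pin 12 mm thick, 22 mm tall above the disc's top (its top 46 mm above the worktable), 27 mm from the disc's centre on the side opposite the flat. It may be pushed or straddled; pinched tightly it does not turn freely between the fingers.
- clamp_lug (a point): Centre of the clamp's red lug, to be pushed or pinched: 12 mm along the cradle's x, 24 mm along its y; it stands clear of the clamp's steel plate from 24 to 48.5 mm above the worktable; this point is 36.5 mm above it. It moves with the clamp, 35 mm behind its nose; axes as the cradle's.
- clamp_nose (a point): Middle of the clamp's flat front face (30 mm wide, 9.5 mm high), 35 mm ahead of the lug. It meets a seated disc's back 45 mm behind the cradle's origin.
- clamp (a joint): Slide of the clamp along the cradle's +x, in m: 0 fully back, about 0.030 where the nose meets a seated disc, 0.034 at its end stop. It has about 3 N of friction (to be added to the push), which keeps it where it is left.
- tin_1: Tin, 75 mm across, 58 mm high, a bystander; origin at its foot.
- spice_jar_2: Spice jar with a red cap and green label, 45 mm across, 106 mm high, a bystander; origin at its foot.
- spice_jar_4: Spice jar with red cap and brown label, 45 mm across, 106 mm high, a bystander; origin at its foot.
- bottle_1: Small brown dropper bottle, 34 mm across, 102 mm high, a bystander; origin at its foot.
- fork_1: Fork, 195 mm long, lying flat, a bystander; origin under its middle.
- disc: Steel cutting disc: origin at its underside's middle; 90 mm across, 10 mm thick, 0.25 kg, loose on the bed (top 24 mm above the worktable). One flat, 38 mm from the centre, 48 mm long, marked by an orange line; the disc's +x points to it, z up. Unless aligned, its round edge keeps the centre 7 mm+ behind the seated place. Seated: its axes are the cradle's, its centre over the cradle's origin.
- bar: Orange alignment bar; origin at the foot of the middle of its flat face, 38 mm ahead (+x) of the cradle's origin, 14 mm above the worktable; 84 mm long along the cradle's y, 12 mm thick, 8 mm above the bed; axes as the cradle's. It must never bear more than 12 N. It is rigid: feel for contact, advance slowly.
Mind the look-alikes: they are no part of the job. There is more than one size of the disc; the job needs the largest.

How it is judged:
By the outcome, as a careful person would: the job done as asked, in the order asked, and still so for the second after the job is handed in, with the robot touching nothing.
It also fails if it takes over 72 s, if anything falls off the work surface, if the arm or the gripper's body presses on something with over 40 N, if the wrist force passes 120 N, or if a joint passes its speed limit or range.

## Working session

There is one attempt and no reset: what is moved stays moved. The work goes in short steps, Python scripts to look and compute and a shell command to move; the robot and the scene stay as the last step left them, time stands still between calls to the robot, and variables do not carry over. Pictures are saved under pics/ and viewed, and the job is handed in when it is done.

```bash
ls; mkdir -p pics
cat > h.py <<'E'
import numpy as np,cv2
from station import manip,imaging
def snap(n,save=None):
    s=imaging.snapshot(n)
    if save: cv2.imwrite('pics/'+save,cv2.cvtColor(s['image'],cv2.COLOR_RGB2BGR))
    return s
def ray(s,u,v,z):
    f=240/np.tan(np.radians(s['vfov'])/2)
    R=np.array(s['R']);t=np.array(s['t'])
    d=R.T@np.array([(u-s['cx'])/f,(v-s['cy'])/f,1]);c=-R.T@t
    return c+d*(z-c[2])/d[2]
def proj(s,X):
    f=240/np.tan(np.radians(s['vfov'])/2)
    p=np.array(s['R'])@np.array(X)+np.array(s['t'])
    return f*p[0]/p[2]+s['cx'],f*p[1]/p[2]+s['cy']
E
python3 - <<'E'
from h import *
for n in ['top','scene','wrist']:
    s=snap(n,n+'0.png'); print(n,s['vfov'],s['cx'],s['cy'],np.round(s['R'],3).tolist(),np.round(s['t'],3))
print(manip.sense())
E
```

```text
pics
top 43.078953642883356 322.0779258480971 248.587526557177 [[0.01, -1.0, 0.001], [-0.986, -0.01, -0.166], [0.166, 0.0, -0.986]] [0.134 0.53  1.557]
scene 57.25645819735957 312.1857115872341 238.1226366195772 [[-0.81, -0.586, 0.014], [-0.393, 0.524, -0.756], [0.436, -0.618, -0.655]] [0.49  0.203 0.862]
wrist 66.59313014386723 318.8794011666101 238.90410338909192 [[0.288, -0.958, -0.001], [-0.923, -0.278, 0.267], [-0.256, -0.075, -0.964]] [-0.623 -0.033  0.378]
{'t': 0.15, 'q': array([-1.45651303e+00,  5.28294123e-01,  1.43363316e+00,  3.47393579e-05,
        1.18141473e+00, -1.78502262e-01]), 'qd': array([ 0.00014079, -0.00446712, -0.00286294, -0.00077804,  0.00106205,
        0.00118088]), 'tau': array([ 1.04215411e-03, -4.42741156e+01, -1.78276992e+01, -2.40355193e-04,
        5.62612637e-03, -1.00056300e-05]), 'tcp_pos': array([ 0.18036154, -0.5978538 ,  0.24952489]), 'tool_rot': array([ 9.89304286e-01,  1.45863858e-01,  4.41360619e-05, -8.73712301e-04]), 'force': array([-0.35810782, -0.11738317, -0.57930686]), 'ft_torque': array([0.01588677, 0.06326888, 0.01584516]), 'finger_gap': 0.997269611985183}
```

View pics/top0.png

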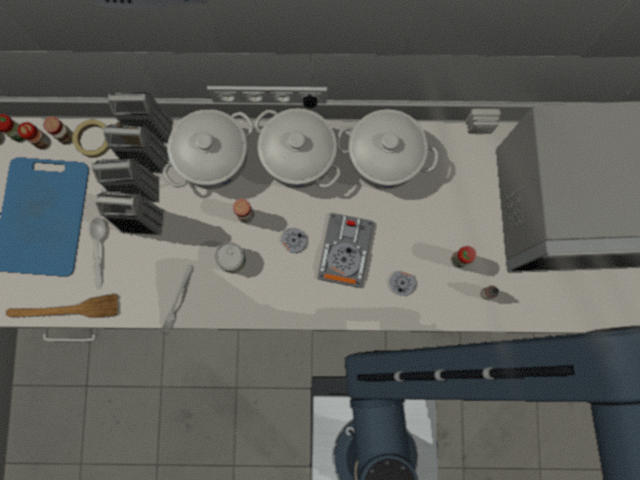

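View pics/scene0.png

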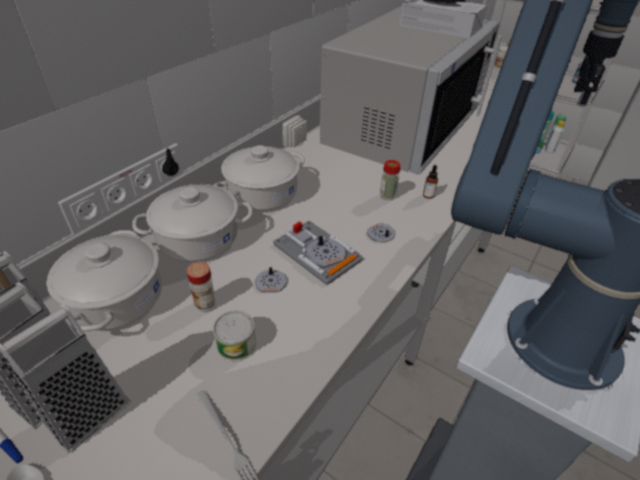

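View pics/wrist0.png

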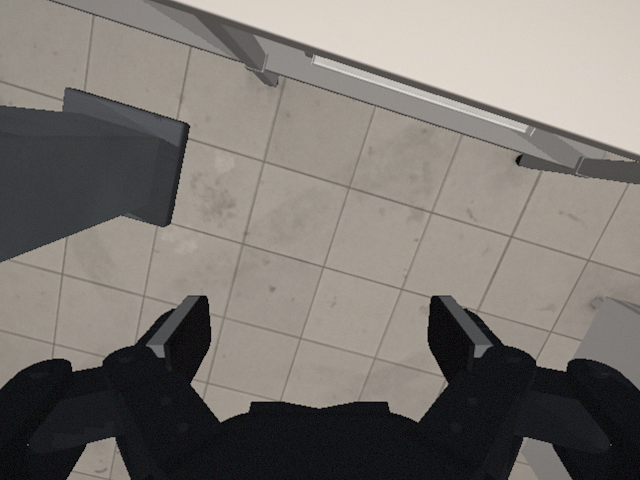

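The disc in the cradle is at top pixel (346,257). The look-alikes are the loose discs at (294,240) and (403,284), and red things that could pass for the lug (350,223) are the jar caps at (463,255) and (243,208). Next I check the choice with a close crop.

Run:
```python
from h import *
s=snap('top'); s2=snap('scene')
a=cv2.resize(s['image'][205:300,275:425],None,fx=5,fy=5,interpolation=cv2.INTER_CUBIC)
cv2.imwrite('pics/crop_top.png',a[:,:,::-1])
a=cv2.resize(s2['image'][210:300,240:400],None,fx=5,fy=5,interpolation=cv2.INTER_CUBIC)
cv2.imwrite('pics/crop_sc.png',a[:,:,::-1])
for n,u,v,z in [('lug',350,223,.0485),('bar',342,281,.022),('disc',346,257,.024),('small1',294,240,.01),('small2',403,284,.01),('jar',463,255,.106),('jar2',243,208,.106),('bottle',490,292,.1),('tin',230,256,.058)]:
    print(n,np.round(ray(s,u,v,z),4))
im=s['image'].astype(int)
hsv=cv2.cvtColor(s['image'],cv2.COLOR_RGB2HSV)
sub=np.zeros(hsv.shape[:2],bool);sub[205:300,320:385]=1
org=sub&(hsv[...,0]>8)&(hsv[...,0]<20)&(hsv[...,1]>150)
red=sub&((hsv[...,0]<6)|(hsv[...,0]>174))&(hsv[...,1]>130)
for n,m in [('org',org),('red',red)]:
    v,u=np.nonzero(m); print(n,len(u),u.mean(),v.mean(),u.min(),u.max(),v.min(),v.max())
    if n=='org': print(cv2.minAreaRect(np.stack([u,v],1).astype(np.float32)))
```

```text
lug [0.5977 0.0658 0.0485]
bar [0.4464 0.0853 0.022 ]
disc [0.5104 0.075  0.024 ]
small1 [0.5575 0.2149 0.01  ]
small2 [ 0.4414 -0.0776  0.01  ]
jar [ 0.5059 -0.2172  0.106 ]
jar2 [0.6219 0.3422 0.106 ]
bottle [ 0.4135 -0.2838  0.1   ]
tin [0.5047 0.3785 0.058 ]
org 125 339.8 278.352 325 355 274 283
((339.92303466796875, 278.3846130371094), (30.986351013183594, 3.9223227500915527), 11.309932708740234)
red 39 350.5897435897436 222.69230769230768 347 354 220 225
```

View pics/crop_top.png

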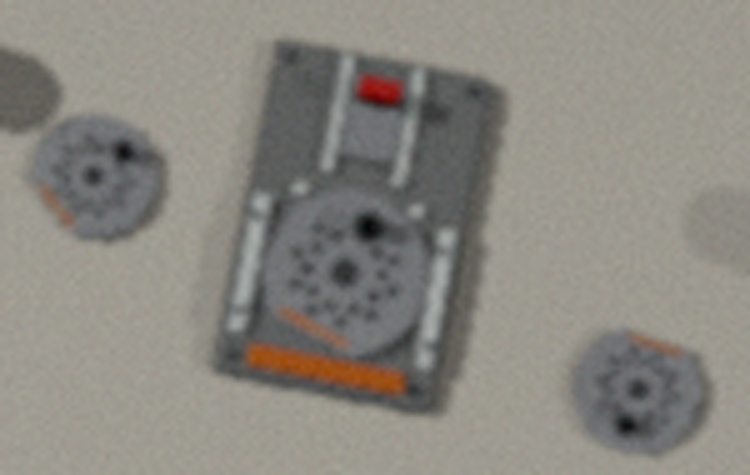

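View pics/crop_sc.png

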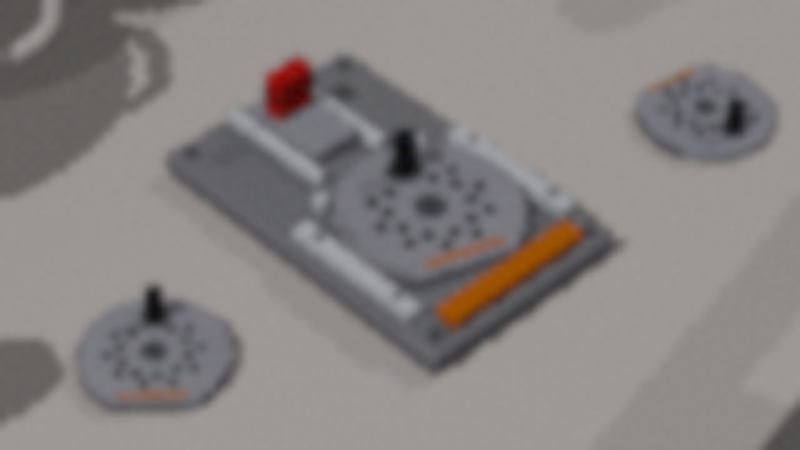

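```bash
cat >> h.py <<'E'
from scipy.spatial.transform import Rotation as Ro
def tool():
    s=manip.sense();R=Ro.from_quat(s['tool_rot']).as_matrix();return s,np.array(s['tcp_pos']),R
E
python3 - <<'E'
from h import *
s,p,R=tool()
w=snap('wrist'); c=-np.array(w['R']).T@np.array(w['t'])
print('cam in tool',R.T@(c-p),'opt axis in tool',R.T@np.array(w['R'])[2], R)
t=snap('top')
g=lambda x,y,z: ray(t,275+x/5-.4,205+y/5-.4,z)
a=g(248,357,.022);b=g(407,382,.022);d=b-a;print('bar',a,b,np.linalg.norm(d),np.degrees(np.arctan2(d[1],d[0]))+90)
a=g(280,310,.024);b=g(345,345,.024);d=b-a;print('flat',a,b,np.linalg.norm(d),np.degrees(np.arctan2(d[1],d[0]))+90)
print('disc',g(345,271,.024),'stubtop',g(370,222,.046),'lug',ray(t,350.6,222.7,.0465))
print('goto',R.T@(np.array([.53,.07,.25])-p)*100)
# heights around
s2=t;f=240/np.tan(np.radians(t['vfov'])/2)
z=t['z_map'];v,u=np.mgrid[0:480,0:640]
P=np.stack([(u-t['cx'])/f*z,(v-t['cy'])/f*z,z],-1)-np.array(t['t']);W=P@np.array(t['R'])
for vv in range(130,235,8): print(vv,np.round(W[vv,350:430:13,2],3),np.round(W[vv,350,:2],3),end='\n')
E
```

```text
cam in tool [ 0.0690786  -0.00107301 -0.12304005] opt axis in tool [-2.67106843e-01  3.60358117e-04  9.63666854e-01] [[ 9.57439655e-01  2.88633484e-01 -1.39802970e-04]
 [ 2.88633461e-01 -9.57439049e-01  1.09209709e-03]
 [ 1.81362966e-04 -1.08596888e-03 -9.99999394e-01]]
bar [0.45922325 0.13255025 0.022     ] [0.44676908 0.04827406 0.022     ] 0.08519144607089603 -8.406217500794
flat [0.48425381 0.11581522 0.024     ] [0.46590137 0.08124275 0.024     ] 0.03914164239182102 -27.96114002452525
disc [0.50553778 0.08140946 0.024     ] stubtop [0.52839743 0.06915282 0.046     ] lug [0.59899183 0.0640788  0.0465    ]
goto [ 5.27560436e+01 -5.38722740e+01  4.86528040e-02]
130 [ 0.068  0.106  0.113  0.117  0.109  0.1   -0.003] [0.848 0.067]
138 [0.085 0.105 0.112 0.136 0.112 0.106 0.001] [0.82  0.068]
146 [0.094 0.108 0.112 0.134 0.114 0.111 0.065] [0.795 0.068]
154 [0.092 0.106 0.115 0.112 0.112 0.1   0.003] [0.773 0.068]
162 [-0.005  0.095  0.108  0.113  0.111  0.092  0.005] [0.782 0.064]
170 [0.008 0.09  0.096 0.106 0.103 0.089 0.071] [0.755 0.064]
178 [-0.004  0.041  0.095  0.098  0.094 -0.001  0.   ] [0.736 0.064]
186 [-0.003  0.002  0.03   0.044 -0.006  0.001 -0.002] [0.713 0.064]
194 [-0.01  -0.004 -0.001 -0.001 -0.006 -0.002 -0.004] [0.692 0.063]
202 [ 0.005  0.002 -0.003 -0.002  0.001  0.007  0.01 ] [0.666 0.064]
210 [ 0.005  0.003 -0.004 -0.001 -0.004  0.003  0.   ] [0.643 0.064]
218 [ 0.011 -0.001  0.001  0.    -0.002 -0.001 -0.003] [0.62  0.064]
226 [ 0.022  0.015 -0.005 -0.005  0.002  0.008 -0.002] [0.595 0.065]
234 [ 0.028  0.015  0.002 -0.001 -0.003 -0.002  0.   ] [0.572 0.065]
```

```bash
python3 -m creep '{"claw":[8.5,8.5,8.5,8.5,8.5,8.5,8.5,8.5,8.5,8.5,8.5,8.5],"dp":[[3,-3,0],[6,-6,0],[9,-9,0],[12,-12,0],[15.5,-15.5,0],[19,-19,0],[22.5,-22.5,0],[26,-26,0],[29.5,-29.5,0],[33,-33,0],[36.5,-36.5,0],[40,-40,0]],"roll":[0.04,0.08,0.12,0.16,0.2,0.24,0.28,0.32,0.36,0.4,0.42,0.44]}'
python3 - <<'E'
from h import *
s,p,R=tool();print(p,R[:,0],s['q'],R.T@(np.array([.53,.07,.22])-p)*100)
E
```

```text
t: 1.55
tcp_pos: [0.4488, -0.0981, 0.2507]
tool_rot: [0.997, -0.074, 0.0, 0.0]
force: [0.8, -0.3, -0.6]
finger_gap: 0.991
[ 0.44875389 -0.0981235   0.25066592] [ 0.98903854 -0.14765405  0.00102497] [-4.59321692e-01  3.04773164e-01  1.83342268e+00 -1.15124751e-05
  1.00231703e+00  1.25967698e+00] [  5.54999882 -17.82874609   3.06622462]
```

```bash
python3 -m creep '{"claw":[8.5,8.5,8.5,8.5,8.5,8.5,8.5],"dp":[[1,-3,0],[2,-6.5,1],[3,-10,2],[4,-13,3],[5,-16,3],[5.5,-17.8,3],[5.5,-17.8,3]],"roll":[0,0,0,0,0,0,0]}'
python3 - <<'E'
from h import *
s,p,R=tool();print(p,R[:,0],s['q'])
snap('wrist','w1.png')
E
```

```text
t: 2.25
tcp_pos: [0.5294, 0.0701, 0.2203]
tool_rot: [0.997, -0.072, 0.001, -0.0]
force: [-0.4, -0.3, -0.6]
finger_gap: 0.999
[0.52940684 0.070076   0.22029323] [ 0.98966513 -0.14339343  0.00111657] [-7.80255472e-02  4.45172226e-01  1.69362668e+00  5.47864188e-04
  1.00164438e+00  1.63636502e+00]
```

View pics/w1.png

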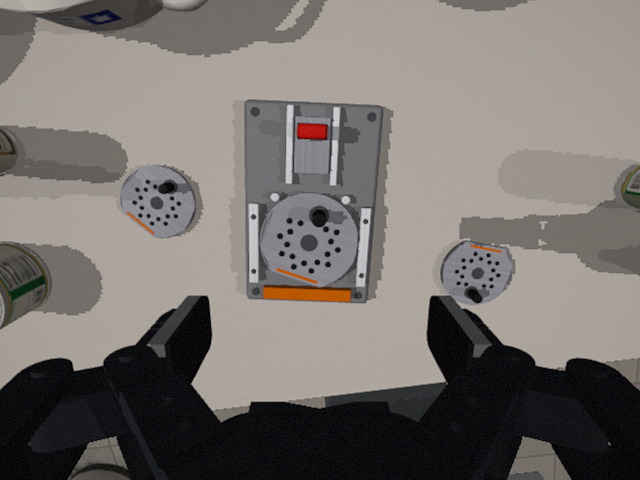

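Wrist view shows the cradle with its bar at (307,295), the disc centre at (309,242), the stub top at (318,213), the flat line from (277,269) to (316,282) and the red lug at (312,131). The smaller look-alikes lie at (158,202) and (476,272). Now to measure.

```bash
cat >> h.py <<'E'
def meas(s,box=None,verb=True):
    im=s['image'];hsv=cv2.cvtColor(im,cv2.COLOR_RGB2HSV)
    org=((hsv[...,0]>8)&(hsv[...,0]<20)&(hsv[...,1]>170)).astype(np.uint8)
    red=(((hsv[...,0]<6)|(hsv[...,0]>174))&(hsv[...,1]>150)).astype(np.uint8)
    out={}
    n,l,st,ce=cv2.connectedComponentsWithStats(org)
    for i in range(1,n):
        if st[i,4]<25: continue
        pts=np.argwhere(l==i)[:,::-1].astype(np.float32)
        r=cv2.minAreaRect(pts); vx,vy,x0,y0=cv2.fitLine(pts,cv2.DIST_L2,0,.01,.01).ravel()
        L=max(r[1])/2; z=.022 if st[i,4]>400 else .024
        a=ray(s,x0-vx*L,y0-vy*L,z);b=ray(s,x0+vx*L,y0+vy*L,z);d=b-a
        ang=(np.degrees(np.arctan2(d[1],d[0]))+90+90)%180-90
        print('org',st[i,4],np.round(ce[i],1),'mid',np.round((a+b)/2,4),'len',round(np.linalg.norm(d),4),'yaw-180:',round(ang,2))
    n,l,st,ce=cv2.connectedComponentsWithStats(red)
    for i in range(1,n):
        if st[i,4]<60: continue
        print('red',st[i,4],np.round(ce[i],1),np.round(ray(s,*ce[i],.0475),4))
E
python3 - <<'E'
from h import *
s=snap('wrist'); meas(s)
im=s['image']; a=cv2.resize(im[90:310,235:395],None,fx=3.6,fy=2.7*1.0,interpolation=cv2.INTER_CUBIC)
a=cv2.resize(im[180:310,240:380],None,fx=4.5,fy=4.5,interpolation=cv2.INTER_CUBIC)
cv2.imwrite('pics/w1c.png',a[:,:,::-1])
for u,v,z in [(309,242,.024),(318.5,213,.046),(291,103,.024)]: print(np.round(ray(s,u,v,z),4))
E
```

```text
org 51 [138.5 222.1] mid [0.5479 0.2306 0.024 ] len 0.0278 yaw-180: -51.27
org 45 [483.9 247.3] mid [ 0.4794 -0.0746  0.024 ] len 0.0268 yaw-180: -19.51
org 93 [294.9 274.7] mid [0.4781 0.1003 0.024 ] len 0.0384 yaw-180: -27.93
org 1143 [305.  292.3] mid [0.4584 0.0939 0.022 ] len 0.0821 yaw-180: -10.75
red 442 [310. 130.] [0.6033 0.0664 0.0475]
[0.5076 0.0825 0.024 ]
[0.5372 0.0694 0.046 ]
[0.6271 0.0791 0.024 ]
```

View pics/w1c.png

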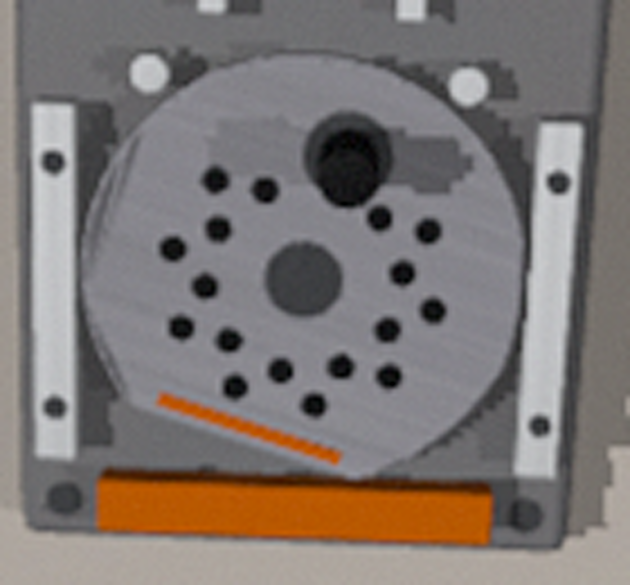

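Run:
```python
from h import *
s=snap('wrist'); print('stubtop',ray(s,317.1,218.2,.046),'hub',ray(s,307.2,241.6,.024))
st,p,R=tool(); print(p,np.degrees(np.arctan2(R[1,0],R[0,0])), R.T@(np.array([.5318,.0711,.051])-p)*100)
```

```text
stubtop [0.53252415 0.07042922 0.046     ] hub [0.50764076 0.08331113 0.024     ]
[0.52801664 0.06764974 0.22024163] -8.428726359053497 [ 0.33357499 -0.40454803 16.92378668]
```

```bash
python3 -m creep '{"claw":[2.4,2.4,2.4,2.4,2.4,2.4,2.4,2.4],"dp":[[0.3,-0.3,2],[0.3,-0.3,5],[0.3,-0.3,8],[0.3,-0.3,10],[0.3,-0.3,12],[0.3,-0.3,12],[0.3,-0.3,12],[0.3,-0.3,12]],"roll":[0.02,0.04,0.04,0.04,0.04,0.04,0.04,0.04]}'
python3 - <<'E'
from h import *
st,p,R=tool(); print(p,st['finger_gap'],np.degrees(np.arctan2(R[1,0],R[0,0])), R.T@(np.array([.532,.0708,.051])-p)*100)
s=snap('wrist','w2.png');meas(s)
E
```

```text
t: 3.2
tcp_pos: [0.5326, 0.07, 0.1015]
tool_rot: [0.996, -0.094, 0.001, 0.0]
force: [-0.3, 0.0, 0.4]
finger_gap: 0.286
[0.53258931 0.069981   0.10145568] 0.2855269482383011 -10.77595175812942 [-0.08358319 -0.06854905  5.04541867]
org 119 [ 55.6 280.4] mid [0.5497 0.2258 0.024 ] len 0.0275 yaw-180: -51.19
org 114 [569.7 296.2] mid [ 0.483  -0.0709  0.024 ] len 0.0274 yaw-180: -19.55
org 122 [303.2 354.5] mid [0.4741 0.0927 0.024 ] len 0.0218 yaw-180: -28.02
org 1424 [318.9 372.8] mid [0.458  0.0858 0.022 ] len 0.055 yaw-180: -11.03
red 1229 [301.6 134. ] [0.6034 0.0663 0.0475]
```

View pics/w2.png

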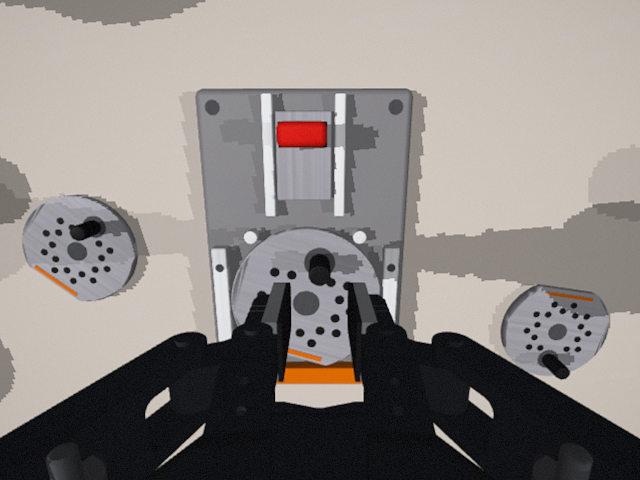

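The stub top (320,270) is centred between the fingertips (280 and 360), so I'm descending to straddle it.

```bash
python3 -m creep '{"claw":[2.4,2.4,2.4,2.4,2.4,2.4],"dp":[[-0.05,0,1],[-0.05,0,2],[-0.05,0,3],[-0.05,0,4],[-0.05,0,4.8],[-0.05,0,4.8]],"roll":[0,0,0,0,0,0]}'
python3 - <<'E'
from h import *
st,p,R=tool(); print(p,st['force'],st['finger_gap'])
s=snap('wrist','w3.png');meas(s);print('stub',ray(s,320,270,.046))
E
```

```text
t: 3.85
tcp_pos: [0.5304, 0.0708, 0.0507]
tool_rot: [0.996, -0.093, -0.002, 0.0]
force: [-0.2, -0.7, -0.2]
finger_gap: 0.278
[0.53041153 0.07076923 0.05071957] [-0.23769572 -0.6607328  -0.17678458] 0.27756154144782114
org 50 [  6.2 327. ] mid [0.5428 0.215  0.024 ] len 0.0064 yaw-180: -52.46
org 107 [624.  331.4] mid [ 0.4879 -0.0617  0.024 ] len 0.0145 yaw-180: -19.68
red 2531 [295.3 124.9] [0.6034 0.0665 0.0475]
stub [0.55132514 0.06801652 0.046     ]
```

View pics/w3.png

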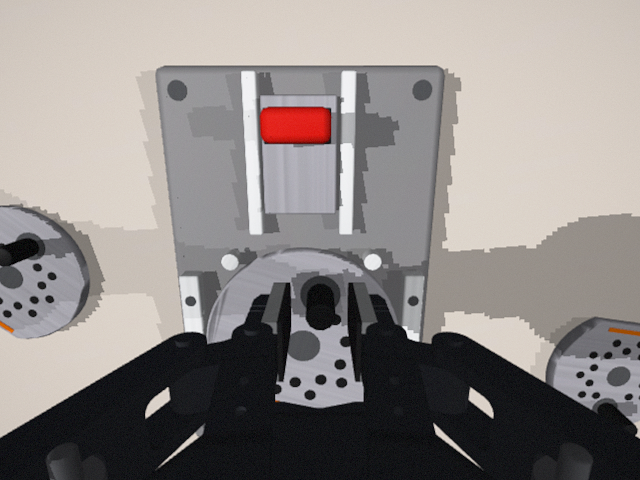

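```bash
python3 -m creep '{"claw":[1.6,1.6,1.6,1.6,1.6,1.6,1.6,1.6,1.6,1.6,1.6,1.6],"dp":[[0,0,0],[0,0,0],[0,0,0],[0,-0.1,0],[0,-0.2,0],[0,-0.3,0],[0,-0.4,0],[0,-0.5,0],[0,-0.6,0],[0,-0.7,0],[0,-0.8,0],[0,-0.8,0]],"roll":[0,0,0,0,0,0,0,0,0,0,0,0]}'
python3 - <<'E'
from h import *
st,p,R=tool(); print(p,st['force'],st['finger_gap'])
s=snap('wrist','w4.png');meas(s)
meas(snap('scene'))
E
```

```text
t: 5.1
tcp_pos: [0.5328, 0.0787, 0.0523]
tool_rot: [0.996, -0.093, -0.0, -0.0]
force: [0.6, -0.2, 0.2]
finger_gap: 0.186
[0.5328139  0.07873529 0.05228741] [ 0.60481041 -0.15049073  0.15881817] 0.18609195961519912
org 120 [ 15.3 320.7] mid [0.5469 0.2192 0.024 ] len 0.0163 yaw-180: -51.38
org 58 [631.1 330.7] mid [ 0.489  -0.0581  0.024 ] len 0.0079 yaw-180: -19.43
red 2384 [320.1 127.7] [0.6034 0.0666 0.0475]
org 148 [341.6 264.2] mid [0.4535 0.0973 0.024 ] len 0.0837 yaw-180: -10.55
red 144 [391.4 167.3] [ 0.5427 -0.2962  0.0475]
red 136 [199.  278.8] [0.6549 0.3325 0.0475]
```

View pics/w4.png

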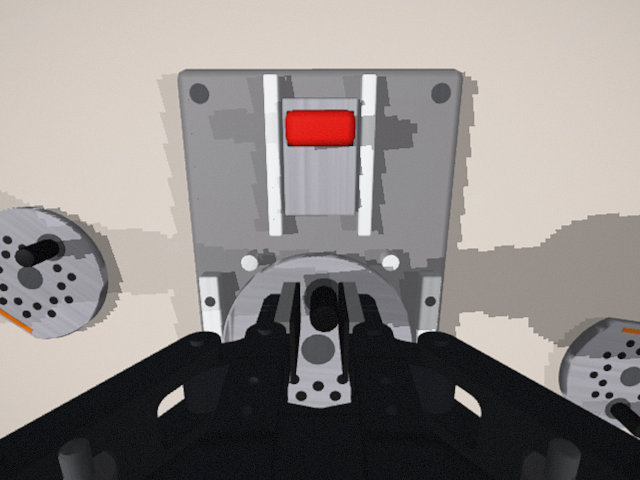

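Stub base (322,292) and hub (319,348) are nearly on the cradle axis (column 320), with about 3° still to turn. I'll nudge 1 mm more, then lift and look.

```bash
python3 -m creep '{"claw":[1.6,1.6,1.8,2.4,2.4,2.4,2.4,2.4,1.5,0.5,0,0],"dp":[[0,-0.1,0],[0,-0.1,0],[0,-0.05,0],[0,0.15,0],[0,0.15,0],[0,0.15,-1],[0,0.15,-3],[1,0,-5],[3,0,-7],[3,0,-7],[3,0,-7],[3,0,-7]],"roll":[0,0,0,0,0,0,0,0,0,0,0,0]}'
python3 - <<'E'
from h import *
st,p,R=tool(); print(p,st['force'],st['finger_gap'],np.degrees(np.arctan2(R[1,0],R[0,0])))
s=snap('wrist','w5.png');meas(s)
E
```

```text
t: 6.4
tcp_pos: [0.5602, 0.0732, 0.1213]
tool_rot: [0.996, -0.093, -0.002, 0.0]
force: [-0.5, 0.4, 0.0]
finger_gap: 0.003
[0.56020187 0.07320648 0.12130406] [-0.53992017  0.41376031  0.00592891] 0.0030075091167454113 -10.7237457599675
org 92 [ 93.8 303.8] mid [0.5514 0.2271 0.024 ] len 0.0276 yaw-180: -51.05
org 85 [556.5 317.9] mid [ 0.484 -0.072  0.024] len 0.0271 yaw-180: -19.45
org 175 [319.  388.8] mid [0.4592 0.0939 0.024 ] len 0.0108 yaw-180: 73.08
red 993 [318.9 182.7] [0.6046 0.0663 0.0475]
```

View pics/w5.png

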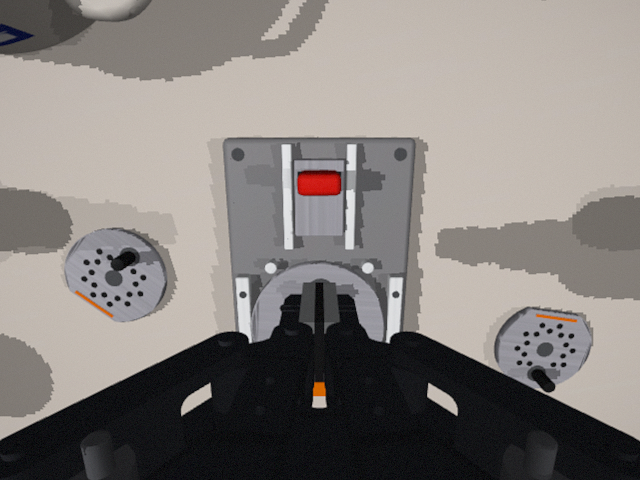

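```bash
python3 -m creep '{"claw":[2,4,6,8,8.5,8.5,8.5],"dp":[[0,0,-2],[0,0,-5],[0,0,-8],[0,0,-9],[0,0,-9],[0,0,-9],[0,0,-9]],"roll":[0,0,0,0,0,0,0]}'
python3 - <<'E'
from h import *
st,p,R=tool(); print(p,st['force'],st['finger_gap'],np.degrees(np.arctan2(R[1,0],R[0,0])))
s=snap('wrist','w6.png');meas(s)
a=cv2.resize(s['image'][160:370,230:410],None,fx=2.8,fy=2.8,interpolation=cv2.INTER_CUBIC)
cv2.imwrite('pics/w6c.png',a[:,:,::-1])
E
```

```text
t: 7.15
tcp_pos: [0.561, 0.073, 0.2105]
tool_rot: [0.996, -0.093, -0.002, 0.0]
force: [0.1, 0.1, 0.4]
finger_gap: 0.993
[0.56102514 0.0730334  0.21045967] [0.13554491 0.07836927 0.39634608] 0.9934814268909724 -10.727465948265811
org 54 [149.8 262.8] mid [0.55   0.2306 0.024 ] len 0.0277 yaw-180: -50.99
org 42 [497.8 273.9] mid [ 0.4811 -0.0749  0.024 ] len 0.027 yaw-180: -19.27
org 88 [315.7 313.3] mid [0.4733 0.0942 0.024 ] len 0.0383 yaw-180: -14.34
org 1184 [319.1 325.7] mid [0.459  0.0937 0.022 ] len 0.0815 yaw-180: -10.71
red 488 [318.6 170. ] [0.6043 0.0665 0.0475]
```

View pics/w6c.png

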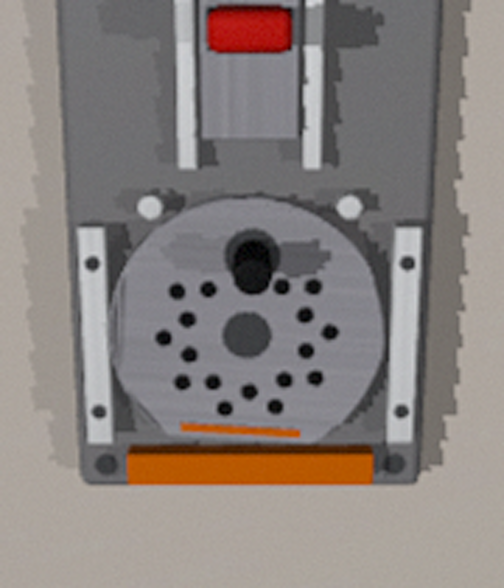

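Run:
```python
from h import *
s=snap('wrist')
st=ray(s,319.6,257.8,.046); b=ray(s,319.6,247.8,.024); hub=ray(s,230+246/2.8-.4,160+334/2.8-.4,.024); print(st,b,hub)
_,p,R=tool(); print(p,R.T@(st-p)*100,R.T@(hub-p)*100, R.T@(np.array([0.6043,.0665,.0475])-p)*100,R.T@(np.array([0.459,.0937,.022])-p)*100)
```

```text
[0.53375977 0.07913022 0.046     ] [0.53562049 0.07871629 0.024     ] [0.50700852 0.08611532 0.024     ]
[0.5614508  0.07297955 0.21073652] [-2.7831263  -0.09520217 16.48249349] [-5.53456138 -0.28429481 18.6911258 ] [ 4.38220121 -0.16755372 16.30982013] [-10.39202822  -0.135736    18.90653584]
```

```bash
python3 -m creep '{"claw":[6,4,2,0,0,0,0,0,0,0],"dp":[[-0.2,-0.1,0],[-0.4,-0.1,3],[-0.5,-0.1,6],[-0.5,-0.1,9],[-0.5,-0.1,12],[-0.5,-0.1,14],[-0.5,-0.1,15.2],[-0.5,-0.1,15.8],[-0.5,-0.1,15.8],[-0.5,-0.1,15.8]],"roll":[0,0,0,0,0,0,0,0,0,0]}'
python3 - <<'E'
from h import *
st,p,R=tool(); print(p,st['force'],st['finger_gap'])
s=snap('wrist','w7.png')
E
```

```text
t: 8.25
tcp_pos: [0.5583, 0.0749, 0.055]
tool_rot: [0.996, -0.093, 0.001, -0.0]
force: [-0.5, -0.0, -0.4]
finger_gap: 0.005
[0.5582534  0.07486708 0.05501848] [-0.46687788 -0.03822349 -0.40142224] 0.00491311983733339
```

View pics/w7.png

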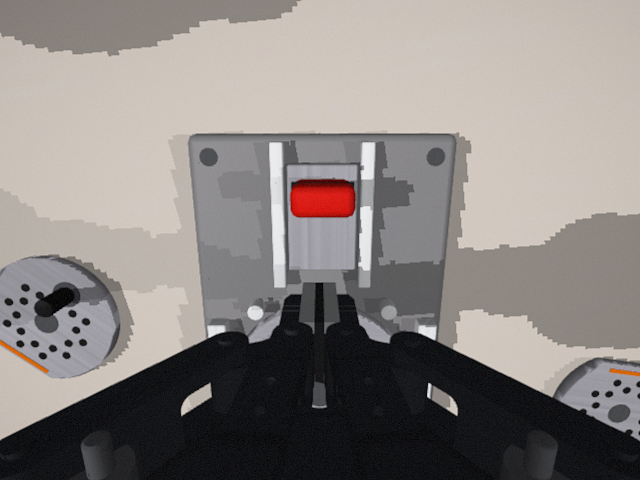

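```bash
python3 -m creep '{"claw":[0,0,0,0,0,0,0,0,0],"dp":[[-0.1,0,0],[-0.2,0,0],[-0.3,0,0],[-0.4,0,0],[-0.5,0,0],[-0.6,0,0],[-0.7,0,0],[-0.8,0,0],[-0.8,0,0]],"roll":[0,0,0,0,0,0,0,0,0]}'; python3 -m creep '{"claw":[0,0,0],"dp":[[-0.04,0,0],[-0.08,0,0],[-0.08,0,0]],"roll":[0,0,0]}'; python3 -c "
from h import *
s=snap('wrist','w8.png');print(manip.sense()['force'],tool()[1]); meas(snap('scene','s8.png'))"
```

```text
t: 9.2
tcp_pos: [0.5495, 0.0764, 0.0542]
tool_rot: [0.996, -0.093, -0.0, 0.0]
force: [-0.6, -0.2, -0.4]
finger_gap: 0.002
t: 9.5
tcp_pos: [0.5489, 0.0765, 0.0543]
tool_rot: [0.996, -0.093, -0.0, 0.0]
force: [0.1, 0.2, -0.1]
finger_gap: -0.0
[ 0.23651847  0.09888663 -0.36275538] [0.548963   0.07653354 0.05430598]
org 151 [341.5 264.2] mid [0.4536 0.0975 0.024 ] len 0.0836 yaw-180: -10.39
red 137 [391.4 167.3] [ 0.5429 -0.2965  0.0475]
red 136 [199.1 278.8] [0.6548 0.3323 0.0475]
```

View pics/s8.png

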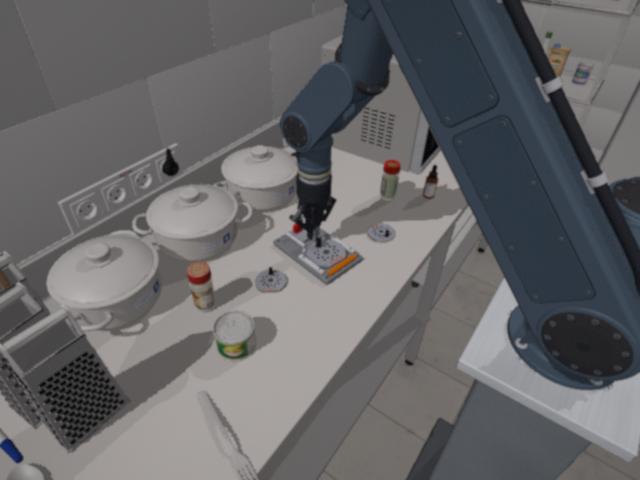

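```bash
python3 -m creep '{"claw":[0,0,0],"dp":[[-0.05,0,0],[-0.1,0,0],[-0.1,0,0]],"roll":[0,0,0]}';python3 -m creep '{"claw":[0,0,0],"dp":[[-0.05,0,0],[-0.1,0,0],[-0.1,0,0]],"roll":[0,0,0]}'; python3 -m creep '{"claw":[0,0],"dp":[[-0.05,0,0],[-0.05,0,0]],"roll":[0,0]}'
```

```text
t: 9.9
tcp_pos: [0.5481, 0.0767, 0.0543]
tool_rot: [0.996, -0.093, 0.0, 0.0]
force: [-0.0, -0.4, -0.3]
finger_gap: -0.0
t: 10.2
tcp_pos: [0.547, 0.0769, 0.0543]
tool_rot: [0.996, -0.093, 0.0, -0.0]
force: [-0.1, 0.0, -0.5]
finger_gap: -0.002
t: 10.4
tcp_pos: [0.5465, 0.077, 0.0543]
tool_rot: [0.996, -0.093, 0.0, -0.0]
force: [0.2, -0.4, -0.9]
finger_gap: 0.002
```

```bash
python3 -m creep '{"claw":[0,0],"dp":[[-0.05,0,0],[-0.05,0,0]],"roll":[0,0]}'
```

```text
t: 10.6
tcp_pos: [0.5459, 0.0771, 0.0543]
tool_rot: [0.996, -0.093, -0.0, 0.0]
force: [0.2, -0.6, -0.5]
finger_gap: -0.001
```

```bash
python3 -m creep '{"claw":[0,0],"dp":[[-0.05,0,0],[-0.05,0,0]],"roll":[0,0]}'
python3 - <<'E'
from h import *
s=snap('wrist','w9.png'); t=snap('scene')
a=cv2.resize(t['image'][190:300,250:390],None,fx=5,fy=5,interpolation=cv2.INTER_CUBIC)
cv2.imwrite('pics/s9.png',a[:,:,::-1])
E
```

```text
t: 10.8
tcp_pos: [0.5454, 0.0772, 0.0543]
tool_rot: [0.996, -0.093, -0.0, -0.0]
force: [0.7, -0.1, 0.1]
finger_gap: 0.003
```

View pics/s9.png

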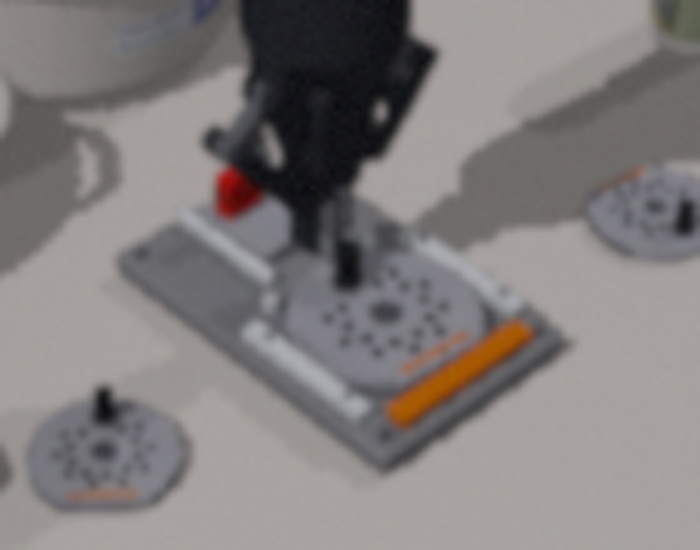

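View pics/w9.png

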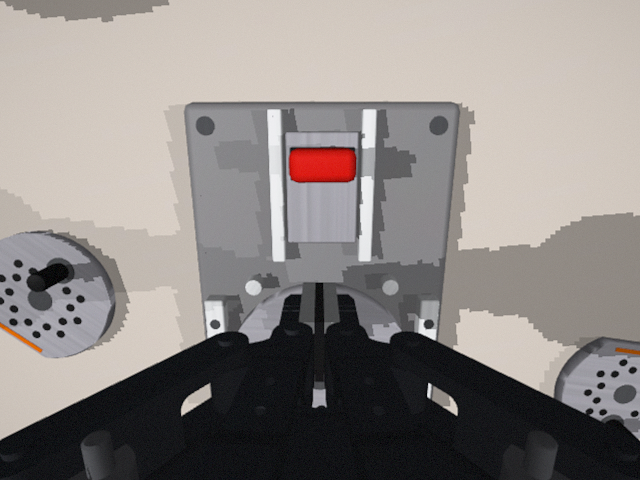

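```bash
for i in 1; do python3 -m creep '{"claw":[0,0,0],"dp":[[-0.05,0,0],[-0.1,0,0],[-0.1,0,0]],"roll":[0,0,0]}';done;  python3 -m creep '{"claw":[0,0,0],"dp":[[-0.05,0,0],[-0.1,0,0],[-0.1,0,0]],"roll":[0,0,0]}'
```

```text
t: 11.2
tcp_pos: [0.5444, 0.0774, 0.0543]
tool_rot: [0.996, -0.093, -0.0, -0.0]
force: [0.2, 0.4, 0.8]
finger_gap: -0.002
t: 11.5
tcp_pos: [0.5435, 0.0776, 0.0543]
tool_rot: [0.996, -0.093, -0.0, -0.0]
force: [0.5, -0.0, -0.5]
finger_gap: -0.002
```

```bash
python3 -m creep '{"claw":[0,0],"dp":[[-0.05,0,0],[-0.05,0,0]],"roll":[0,0]}'
```

```text
t: 11.7
tcp_pos: [0.5434, 0.0776, 0.0544]
tool_rot: [0.996, -0.093, 0.0, -0.0]
force: [1.6, -0.7, -0.0]
finger_gap: 0.002
```

```bash
python3 -m creep '{"claw":[0,0],"dp":[[-0.05,0,0],[-0.05,0,0]],"roll":[0,0]}'
```

```text
t: 11.9
tcp_pos: [0.5432, 0.0777, 0.0544]
tool_rot: [0.996, -0.093, 0.001, -0.0]
force: [2.5, -0.2, -0.9]
finger_gap: 0.001
```

```bash
python3 -m creep '{"claw":[0,0,0],"dp":[[-0.05,0,0],[-0.1,0,0],[-0.1,0,0]],"roll":[0,0,0]}'
python3 - <<'E'
from h import *
t=snap('scene')
a=cv2.resize(t['image'][190:300,250:390],None,fx=5,fy=5,interpolation=cv2.INTER_CUBIC)
cv2.imwrite('pics/s10.png',a[:,:,::-1])
E
```

```text
t: 12.2
tcp_pos: [0.5429, 0.0779, 0.0546]
tool_rot: [0.996, -0.094, 0.001, -0.0]
force: [4.9, -0.3, 1.1]
finger_gap: -0.001
```

View pics/s10.png

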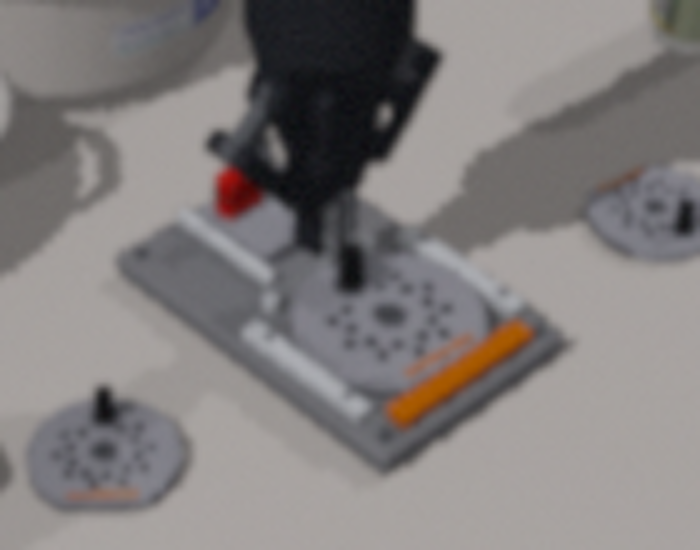

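Contact at about 5 N. I'm backing off, lifting and looking from above.

```bash
python3 -m creep '{"claw":[0,0,0,0,2,4,6,8,8.5,8.5,8.5],"dp":[[0.2,0,0],[0.8,0,0],[1.2,0,0],[1.4,0,-3],[1.8,0,-6],[1.8,0,-9],[1.8,0,-12],[1.8,0,-14],[1.8,0,-14],[1.8,0,-14],[1.8,0,-14]],"roll":[0,0,0,0,0,0,0,0,0,0,0]}'
python3 - <<'E'
from h import *
st,p,R=tool(); print(p,st['force'],st['finger_gap'],np.degrees(np.arctan2(R[1,0],R[0,0])))
s=snap('wrist','w11.png');meas(s)
a=cv2.resize(s['image'][160:370,230:410],None,fx=2.8,fy=2.8,interpolation=cv2.INTER_CUBIC)
cv2.imwrite('pics/w11c.png',a[:,:,::-1])
E
```

```text
t: 13.35
tcp_pos: [0.5579, 0.0746, 0.1928]
tool_rot: [0.996, -0.093, -0.002, 0.0]
force: [-0.8, 0.3, 0.0]
finger_gap: 0.998
[0.55793865 0.07459497 0.19276773] [-0.79963643  0.31618212  0.01869496] 0.9976013258778992 -10.726999094817002
org 59 [141.5 265.9] mid [0.55   0.2302 0.024 ] len 0.0272 yaw-180: -50.98
org 49 [508.1 277.5] mid [ 0.4815 -0.074   0.024 ] len 0.0266 yaw-180: -19.54
org 99 [317.1 324.3] mid [0.4683 0.0947 0.024 ] len 0.0391 yaw-180: -13.9
org 1137 [320.  333.2] mid [0.458  0.0941 0.022 ] len 0.0828 yaw-180: -10.69
red 527 [320.2 167.9] [0.604  0.0663 0.0475]
```

View pics/w11c.png

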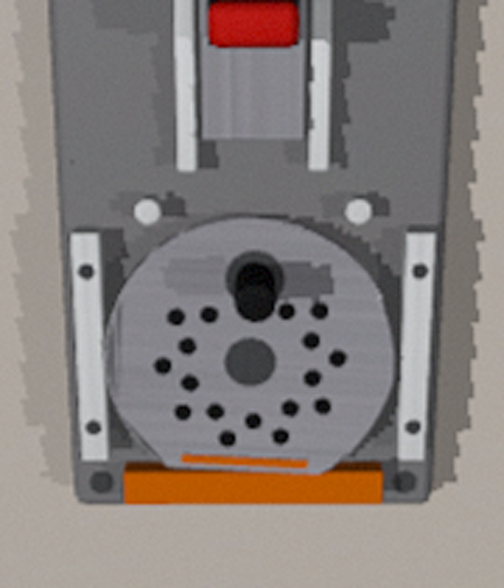

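Run:
```python
from h import *
s=snap('wrist')
q=lambda x,y,z: ray(s,230+x/2.8-.4,160+y/2.8-.4,z)
_,p,R=tool(); 
for n,a in [('stub',q(255,301,.046)),('stubbase',q(254,276,.024)),('hub',q(250,361,.024)),('lug',q(253,27,.0475)),('bar',np.array([.458,.0941,.022])),('postL',q(147,211,.022)),('postR',q(359,211,.022)),('railL',q(95,345,.022)),('railR',q(405,345,.022))]:print(n,a,R.T@(a-p)*100)
```

```text
stub [0.52877723 0.08022766 0.046     ] [-2.94057342e+00 -1.39054204e-02  1.46813396e+01]
stubbase [0.52872513 0.08041699 0.024     ] [-2.94116917 -0.03251563 16.88134844]
hub [0.50186576 0.08674331 0.024     ] [-5.69790791 -0.15404542 16.89137907]
lug [0.60322127 0.06671842 0.0475    ] [ 4.62458587 -0.07246155 14.50363775]
bar [0.458  0.0941 0.022 ] [-10.14399416  -0.06029068  17.10768675]
postL [0.55399695 0.10796935 0.022     ] [-0.97039936 -3.21015942 17.07272716]
postR [0.54222849 0.04611848 0.022     ] [-0.97517928  3.08589024 17.07554469]
railL [0.51518457 0.13284511 0.022     ] [-5.24687105 -4.93167292 17.0876057 ]
railR [0.49730772 0.03895864 0.022     ] [-5.25539743  4.62564989 17.09188731]
```

```bash
python3 -m creep '{"claw":[6,4,2.4,2.4,2.4,2.4,2.4,2.4,2.4,2.4,2.4],"dp":[[-1,0,0],[-2,0,2],[-2.8,0,4],[-2.8,0,7],[-2.8,0,9],[-2.8,0,10],[-2.8,0,11],[-2.8,0,12],[-2.8,0,13],[-2.8,0,13.8],[-2.8,0,13.8]],"roll":[0,0,0,0,0,0,0,0,0,0,0]}'
python3 - <<'E'
from h import *
st,p,R=tool(); print(p,st['force'],st['finger_gap'],R.T@(np.array([.5288,.0803,.046])-p)*100)
s=snap('wrist','w12.png')
E
```

```text
t: 14.55
tcp_pos: [0.5312, 0.0798, 0.0554]
tool_rot: [0.996, -0.093, -0.001, 0.0]
force: [0.3, -1.0, -0.1]
finger_gap: 0.282
[0.53123307 0.07977916 0.05540965] [ 0.30392476 -0.95825753 -0.13727683] 0.28155967290640094 [-0.24717036 -0.00608373  0.94137942]
```

View pics/w12.png

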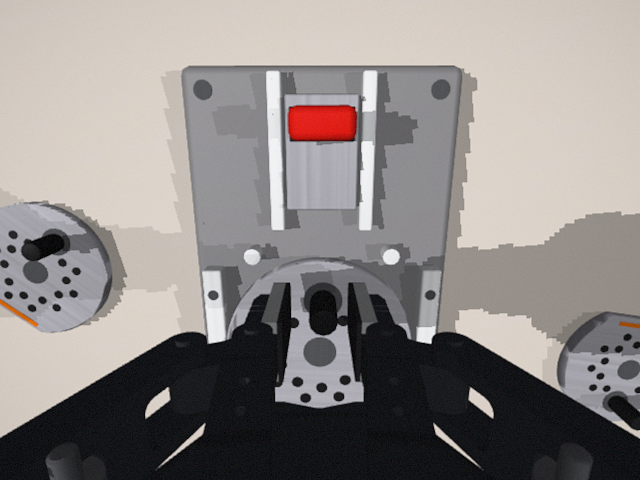

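```bash
python3 -m creep '{"claw":[1.6,1.6,1.6,1.6,1.6,1.6,1.6],"dp":[[0,0,0],[0,0,0],[0,-0.1,0],[0,-0.2,0],[0,-0.25,0],[0,-0.3,0],[0,-0.3,0]],"roll":[0,0,0,0,0,0,0]}'; python3 -m creep '{"claw":[1.6,1.6],"dp":[[0,-0.05,0],[0,-0.05,0]],"roll":[0,0]}';python3 - <<'E'
from h import *
st,p,R=tool(); print(p,st['force'],st['finger_gap'])
s=snap('wrist','w13.png')
E
```

```text
t: 15.3
tcp_pos: [0.5324, 0.0827, 0.0564]
tool_rot: [0.996, -0.093, 0.0, 0.0]
force: [0.5, -0.8, -0.3]
finger_gap: 0.188
t: 15.5
tcp_pos: [0.5326, 0.0831, 0.0563]
tool_rot: [0.996, -0.093, 0.0, 0.0]
force: [0.6, -2.1, -0.4]
finger_gap: 0.191
[0.53258879 0.0831491  0.05632955] [ 0.60810394 -2.10619051 -0.43248653] 0.19105291168650734
```

View pics/w13.png

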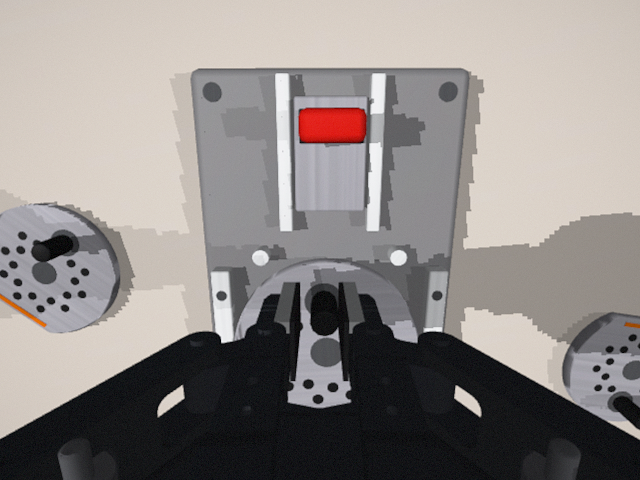

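Run:
```python
from h import *
s=snap('wrist')
a=cv2.resize(s['image'][240:420,200:460],None,fx=3,fy=3,interpolation=cv2.INTER_CUBIC)
a=cv2.convertScaleAbs(a,alpha=1.6,beta=20)
cv2.imwrite('pics/w13c.png',a[:,:,::-1])
```

```text
(no output)
```

View pics/w13c.png

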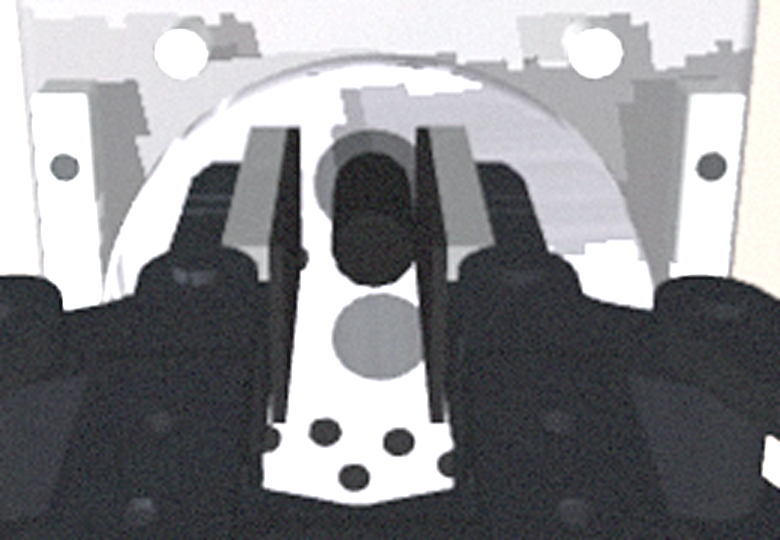

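The stub base is now left of the hub (367 against 378 in the crop), so the disc is a few degrees the other way and against the left rail. Pressing from behind can now square it freely.

```bash
python3 -m creep '{"claw":[2.0,2.4,2.4,2.4,2.4,1.2,0,0,0,0,0,0],"dp":[[0,0.2,0],[0,0.3,0],[0,0.3,-1],[0,0.3,-3],[1,0.2,-3.5],[2.2,0.1,-3.5],[2.2,0.1,-3.5],[2.2,0.1,-3.5],[2.2,0.1,-2],[2.2,0.1,-0.6],[2.2,0.1,0.1],[2.2,0.1,0.1]],"roll":[0,0,0,0,0,0,0,0,0,0,0,0]}'; python3 -c "
from h import *
st,p,R=tool();print(p,st['force'],st['finger_gap']);snap('wrist','w14.png')"
```

```text
t: 16.8
tcp_pos: [0.5524, 0.0782, 0.0536]
tool_rot: [0.996, -0.093, -0.002, 0.0]
force: [-0.9, 0.1, 0.1]
finger_gap: -0.001
[0.55243417 0.07820455 0.05357268] [-0.918307    0.13517833  0.09669179] -0.000992222834543937
```

View pics/w14.png

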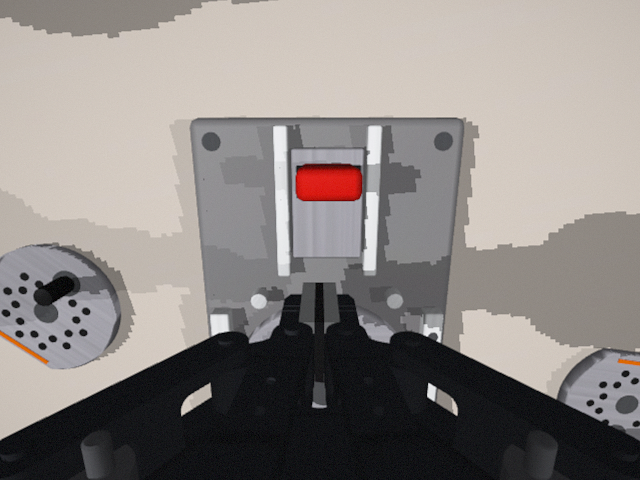

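```bash
python3 -m creep '{"claw":[0,0,0,0,0,0,0,0],"dp":[[-0.15,0.05,0],[-0.3,0.1,0],[-0.45,0.1,0],[-0.6,0.1,0],[-0.7,0.1,0],[-0.8,0.1,0],[-0.85,0.1,0],[-0.85,0.1,0]],"roll":[0,0,0,0,0,0,0,0]}'
```

```text
t: 17.65
tcp_pos: [0.5452, 0.0788, 0.0553]
tool_rot: [0.996, -0.093, -0.0, -0.0]
force: [0.3, 0.3, -0.0]
finger_gap: 0.001
```

```bash
python3 -m creep '{"claw":[0,0,0],"dp":[[-0.05,0,0],[-0.1,0,0],[-0.1,0,0]],"roll":[0,0,0]}'
```

```text
t: 17.95
tcp_pos: [0.5443, 0.0789, 0.0553]
tool_rot: [0.996, -0.093, -0.0, -0.0]
force: [-0.2, -1.1, 1.0]
finger_gap: 0.001
```

```bash
python3 -m creep '{"claw":[0,0],"dp":[[-0.05,0,0],[-0.05,0,0]],"roll":[0,0]}'
```

```text
t: 18.15
tcp_pos: [0.5438, 0.0791, 0.0553]
tool_rot: [0.996, -0.093, -0.0, -0.0]
force: [0.1, 0.4, 0.8]
finger_gap: -0.004
```

```bash
python3 -m creep '{"claw":[0,0],"dp":[[-0.05,0,0],[-0.05,0,0]],"roll":[0,0]}'
```

```text
t: 18.35
tcp_pos: [0.5436, 0.0791, 0.0554]
tool_rot: [0.996, -0.093, 0.0, 0.0]
force: [-0.5, -0.4, 1.4]
finger_gap: -0.002
```

```bash
python3 -m creep '{"claw":[0,0],"dp":[[-0.05,0,0],[-0.05,0,0]],"roll":[0,0]}'
```

```text
t: 18.55
tcp_pos: [0.5434, 0.0791, 0.0554]
tool_rot: [0.996, -0.093, 0.001, 0.0]
force: [0.3, -1.2, -1.0]
finger_gap: 0.001
```

```bash
python3 -m creep '{"claw":[0,0],"dp":[[-0.05,0,0],[-0.05,0,0]],"roll":[0,0]}'
```

```text
t: 18.75
tcp_pos: [0.5433, 0.0791, 0.0555]
tool_rot: [0.996, -0.093, 0.001, 0.0]
force: [2.0, -1.3, -1.2]
finger_gap: -0.003
```

```bash
python3 -m creep '{"claw":[0,0],"dp":[[-0.05,0,0],[-0.05,0,0]],"roll":[0,0]}'
```

```text
t: 18.95
tcp_pos: [0.5431, 0.0791, 0.0556]
tool_rot: [0.996, -0.093, 0.001, 0.0]
force: [2.5, -2.7, 0.3]
finger_gap: 0.002
```

```bash
python3 -m creep '{"claw":[0,0],"dp":[[-0.05,0,0],[-0.05,0,0]],"roll":[0,0]}'
```

```text
t: 19.15
tcp_pos: [0.5429, 0.0791, 0.0557]
tool_rot: [0.996, -0.093, 0.002, 0.0]
force: [3.9, -2.8, 0.6]
finger_gap: 0.004
```

```bash
python3 -m creep '{"claw":[0,0,0,0],"dp":[[0,0.05,0],[0,0.1,0],[0,0.15,0],[0,0.15,0]],"roll":[0,0,0,0]}'
```

```text
t: 19.55
tcp_pos: [0.542, 0.0777, 0.0556]
tool_rot: [0.996, -0.093, 0.001, 0.0]
force: [4.3, -2.4, -0.1]
finger_gap: -0.001
```

```bash
python3 -m creep '{"claw":[0,0,0],"dp":[[-0.05,0.05,0],[-0.05,0.1,0],[-0.05,0.1,0]],"roll":[0,0,0]}'
```

```text
t: 19.85
tcp_pos: [0.5417, 0.077, 0.0556]
tool_rot: [0.996, -0.094, 0.001, -0.0]
force: [5.6, -0.6, 0.2]
finger_gap: 0.001
```

```bash
python3 -m creep '{"claw":[0,0,0,0,2,4,6,8,8.5,8.5,8.5],"dp":[[0.2,0,0],[0.8,0,0],[1.2,0,0],[1.6,0,-3],[2,0,-6],[2,0,-9],[2,0,-12],[2,0,-13],[2,0,-13],[2,0,-13],[2,0,-13]],"roll":[0,0,0,0,0,0,0,0,0,0,0]}'
python3 - <<'E'
from h import *
st,p,R=tool(); print(p,st['force'],st['finger_gap'],np.degrees(np.arctan2(R[1,0],R[0,0])))
s=snap('wrist','w15.png');meas(s)
a=cv2.resize(s['image'][160:370,230:410],None,fx=2.8,fy=2.8,interpolation=cv2.INTER_CUBIC)
cv2.imwrite('pics/w15c.png',a[:,:,::-1])
E
```

```text
t: 20.95
tcp_pos: [0.5587, 0.0735, 0.1835]
tool_rot: [0.996, -0.093, -0.002, 0.0]
force: [0.7, -0.3, -0.1]
finger_gap: 0.994
[0.5587297  0.07348315 0.18351499] [ 0.67879584 -0.27935591 -0.10471841] 0.9937297363962366 -10.729738021240804
org 63 [136.2 271. ] mid [0.5498 0.2295 0.024 ] len 0.0275 yaw-180: -51.33
org 54 [512.  282.4] mid [ 0.4818 -0.0737  0.024 ] len 0.0275 yaw-180: -19.38
org 1083 [319.4 339.6] mid [0.458  0.0936 0.022 ] len 0.0823 yaw-180: -10.48
org 115 [316.6 331.8] mid [0.4671 0.0944 0.024 ] len 0.0389 yaw-180: -9.79
red 554 [318.9 170. ] [0.6043 0.0663 0.0475]
```

View pics/w15c.png

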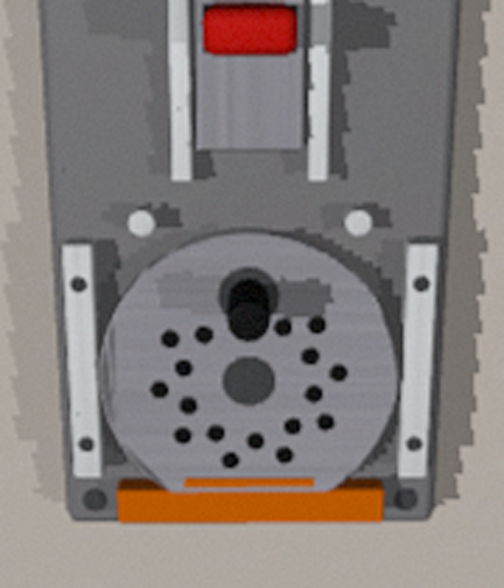

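Run:
```python
from h import *
s=snap('wrist');im=s['image']
q=lambda x,y,z: ray(s,230+x/2.8-.4,160+y/2.8-.4,z)
_,p,R=tool()
for n,a in [('stub',q(248,320,.046)),('hub',q(248,381,.024)),('postL',q(141,224,.022)),('postR',q(359,224,.022)),('lug',q(250,29,.0475)),('bar',np.array([.458,.0936,.022]))]:print(n,a,(R.T@(a-p)*100).round(3))
# bar front edge and flat line fits, columnwise
hsv=cv2.cvtColor(im,cv2.COLOR_RGB2HSV)
org=((hsv[...,0]>8)&(hsv[...,0]<20)&(hsv[...,1]>170))
far=[];ln=[]
for u in range(276,366):
    r=np.nonzero(org[310:360,u])[0]+310
    if len(r): far.append((u,r.max()))
for u in range(298,340):
    r=np.nonzero(org[322:336,u])[0]+322
    r=r[r<335]; 
    if len(r): ln.append((u,r.min()))
far=np.array(far);ln=np.array(ln)
print(np.polyfit(*far.T,1),np.polyfit(*ln.T,1))
a=cv2.resize(im[320:352,268:372],None,fx=7,fy=7,interpolation=cv2.INTER_CUBIC);cv2.imwrite('pics/w15d.png',a[:,:,::-1])
```

```text
stub [0.52791073 0.08142335 0.046     ] [-3.165 -0.211 13.783]
hub [0.50037348 0.08669375 0.024     ] [-5.962 -0.216 15.993]
postL [0.55363207 0.10800121 0.022     ] [-1.125 -3.302 16.175]
postR [0.54186459 0.04615301 0.022     ] [-1.129  2.994 16.177]
lug [0.60452853 0.06631349 0.0475    ] [ 4.643 -0.152 13.606]
bar [0.458  0.0936 0.022 ] [-10.253  -0.106  16.207]
[-1.1843436e-16  3.4500000e+02] [2.45005086e-15 3.31000000e+02]
```

View pics/w15d.png

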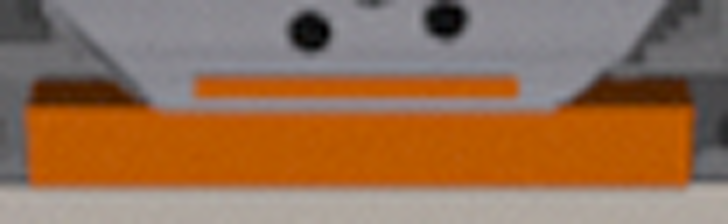

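The close crop shows the flat parallel to and against the bar (flat line row 331 and bar edge row 345 are both level), with the hub on the post-line distance for seated. Next is the clamp, going in behind the lug with closed fingers.

```bash
python3 -m creep '{"claw":[6,4,2,0,0,0,0,0,0,0,0],"dp":[[2,-0.15,0],[4,-0.15,0],[6,-0.15,1],[6.8,-0.15,4],[6.8,-0.15,7],[6.8,-0.15,9],[6.8,-0.15,11],[6.8,-0.15,12],[6.8,-0.15,13],[6.8,-0.15,13.3],[6.8,-0.15,13.3]],"roll":[0,0,0,0,0,0,0,0,0,0,0]}'
python3 - <<'E'
from h import *
st,p,R=tool(); print(p,st['force'],st['finger_gap'],(R.T@(np.array([.6045,.0663,.0475])-p)*100).round(2))
s=snap('wrist','w16.png'); t=snap('scene')
a=cv2.resize(t['image'][190:300,250:390],None,fx=5,fy=5,interpolation=cv2.INTER_CUBIC)
cv2.imwrite('pics/s16.png',a[:,:,::-1])
E
```

```text
t: 22.15
tcp_pos: [0.6272, 0.0622, 0.0522]
tool_rot: [0.996, -0.093, -0.0, -0.0]
force: [0.0, 0.9, -0.4]
finger_gap: 0.002
[0.62722564 0.06220701 0.05220284] [ 0.04111735  0.94896843 -0.38364799] 0.0020798009371441857 [-2.31  0.02  0.47]
```

View pics/s16.png

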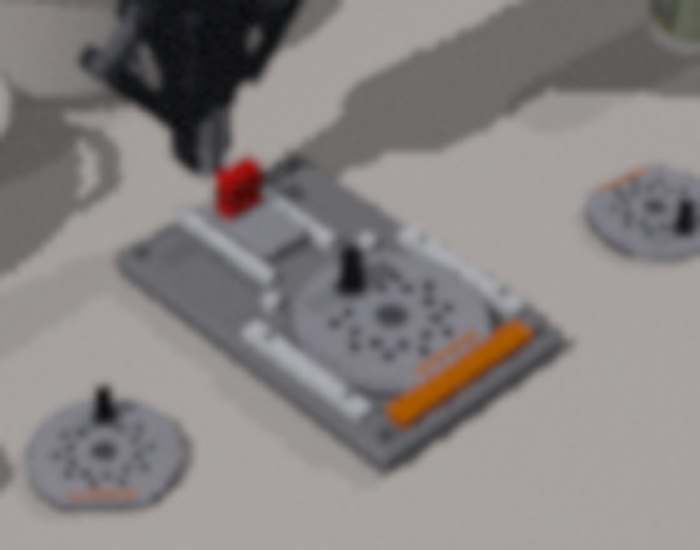

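```bash
python3 -m creep '{"claw":[0,0,0,0,0,0,0,0,0,0,0,0],"dp":[[-0.2,0,0],[-0.4,0,0],[-0.6,0,0],[-0.8,0,0],[-1.0,0,0],[-1.2,0,0],[-1.4,0,0],[-1.6,0,0],[-1.8,0,0],[-2.0,0,0],[-2.2,0,0],[-2.2,0,0]],"roll":[0,0,0,0,0,0,0,0,0,0,0,0]}'
python3 - <<'E'
from h import *
s=snap('wrist','w17.png');st,p,R=tool();print(p,st['force']); meas(s)
E
```

```text
t: 23.45
tcp_pos: [0.605, 0.0664, 0.0523]
tool_rot: [0.996, -0.093, -0.0, 0.0]
force: [3.1, -0.1, 1.2]
finger_gap: -0.002
[0.60503153 0.06641598 0.05226072] [ 2.97166181 -1.34129311  0.68462089]
org 44 [ 20.  422.4] mid [0.5658 0.2274 0.024 ] len 0.0078 yaw-180: -49.9
```

View pics/w17.png

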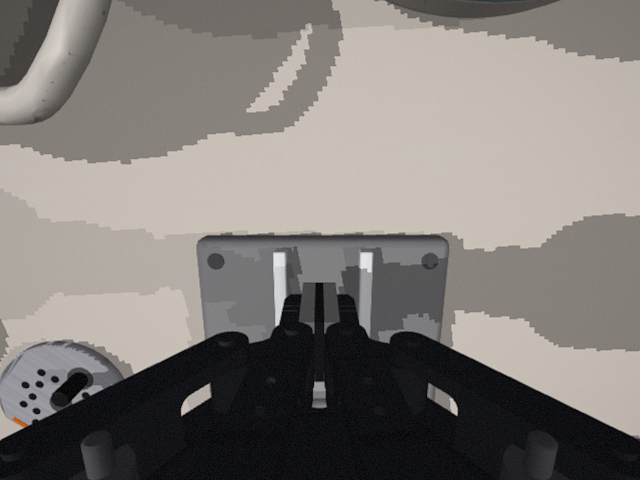

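```bash
python3 -m creep '{"claw":[0,0,0,0,0,0],"dp":[[-0.1,0,0],[-0.2,0,0],[-0.3,0,0],[-0.4,0,0],[-0.5,0,0],[-0.6,0,0]],"roll":[0,0,0,0,0,0]}'
```

```text
t: 24.1
tcp_pos: [0.5995, 0.0674, 0.0523]
tool_rot: [0.996, -0.093, -0.0, -0.0]
force: [1.8, -0.6, -0.2]
finger_gap: -0.003
```

```bash
python3 -m creep '{"claw":[0,0,0],"dp":[[-0.05,0,0],[-0.1,0,0],[-0.1,0,0]],"roll":[0,0,0]}'
```

```text
t: 24.4
tcp_pos: [0.5985, 0.0676, 0.0522]
tool_rot: [0.996, -0.093, -0.0, -0.0]
force: [2.6, -0.9, 0.8]
finger_gap: 0.003
```

```bash
python3 -m creep '{"claw":[0,0,0],"dp":[[-0.05,0,0],[-0.1,0,0],[-0.1,0,0]],"roll":[0,0,0]}'
```

```text
t: 24.7
tcp_pos: [0.5976, 0.0678, 0.0523]
tool_rot: [0.996, -0.093, -0.0, 0.0]
force: [2.6, -0.2, -0.0]
finger_gap: 0.0
```

```bash
python3 -m creep '{"claw":[0,0,0],"dp":[[-0.05,0,0],[-0.1,0,0],[-0.1,0,0]],"roll":[0,0,0]}'
```

```text
t: 25.0
tcp_pos: [0.5965, 0.068, 0.0523]
tool_rot: [0.996, -0.093, -0.0, -0.0]
force: [2.7, -0.0, 0.5]
finger_gap: -0.004
```

```bash
python3 -m creep '{"claw":[0,0,0],"dp":[[-0.05,0,0],[-0.1,0,0],[-0.1,0,0]],"roll":[0,0,0]}'
```

```text
t: 25.3
tcp_pos: [0.5956, 0.0682, 0.0523]
tool_rot: [0.996, -0.093, -0.0, -0.0]
force: [2.4, -1.1, -0.5]
finger_gap: -0.001
```

```bash
python3 -m creep '{"claw":[0,0,0],"dp":[[-0.05,0,0],[-0.1,0,0],[-0.1,0,0]],"roll":[0,0,0]}'
```

```text
t: 25.6
tcp_pos: [0.5946, 0.0684, 0.0523]
tool_rot: [0.996, -0.093, -0.0, -0.0]
force: [2.8, -0.9, -0.7]
finger_gap: -0.0
```

```bash
python3 -m creep '{"claw":[0,0],"dp":[[-0.05,0,0],[-0.05,0,0]],"roll":[0,0]}'
```

```text
t: 25.8
tcp_pos: [0.5943, 0.0684, 0.0523]
tool_rot: [0.996, -0.093, 0.0, -0.0]
force: [3.3, -0.4, -0.9]
finger_gap: -0.004
```

```bash
python3 -m creep '{"claw":[0,0],"dp":[[-0.05,0,0],[-0.05,0,0]],"roll":[0,0]}'
```

```text
t: 26.0
tcp_pos: [0.5943, 0.0684, 0.0523]
tool_rot: [0.996, -0.093, 0.001, 0.0]
force: [4.7, -0.7, -2.6]
finger_gap: -0.002
```

```bash
python3 -m creep '{"claw":[0,0],"dp":[[-0.05,0,0],[-0.05,0,0]],"roll":[0,0]}'
```

```text
t: 26.2
tcp_pos: [0.5942, 0.0685, 0.0524]
tool_rot: [0.996, -0.093, 0.001, 0.0]
force: [5.3, -1.2, -2.1]
finger_gap: -0.005
```

```bash
python3 -m creep '{"claw":[0,0],"dp":[[-0.05,0,0],[-0.05,0,0]],"roll":[0,0]}'
```

```text
t: 26.4
tcp_pos: [0.5942, 0.0685, 0.0525]
tool_rot: [0.996, -0.093, 0.002, 0.0]
force: [5.7, -0.2, -2.2]
finger_gap: 0.001
```

```bash
python3 -m creep '{"claw":[0,0],"dp":[[-0.05,0,0],[-0.05,0,0]],"roll":[0,0]}'
```

```text
t: 26.6
tcp_pos: [0.5942, 0.0685, 0.0526]
tool_rot: [0.996, -0.094, 0.002, 0.0]
force: [6.2, -1.0, -3.4]
finger_gap: -0.001
```

```bash
python3 -m creep '{"claw":[0,0,0],"dp":[[-0.05,0,0],[-0.1,0,0],[-0.1,0,0]],"roll":[0,0,0]}'
```

```text
t: 26.9
tcp_pos: [0.5941, 0.0685, 0.0528]
tool_rot: [0.996, -0.094, 0.003, 0.0]
force: [7.4, -1.7, -3.3]
finger_gap: -0.002
```

```bash
python3 -m creep '{"claw":[0,0,0],"dp":[[-0.05,0,0],[-0.1,0,0],[-0.1,0,0]],"roll":[0,0,0]}'
```

```text
t: 27.2
tcp_pos: [0.5941, 0.0685, 0.0529]
tool_rot: [0.996, -0.094, 0.004, 0.0]
force: [8.6, -1.6, -3.8]
finger_gap: 0.003
```

```bash
python3 -m creep '{"claw":[0,0,0],"dp":[[-0.05,0,0],[-0.1,0,0],[-0.1,0,0]],"roll":[0,0,0]}'
```

```text
t: 27.5
tcp_pos: [0.594, 0.0686, 0.0531]
tool_rot: [0.996, -0.094, 0.005, 0.0]
force: [10.1, -2.6, -3.5]
finger_gap: 0.002
```

```bash
python3 -m creep '{"claw":[0,0,0,0],"dp":[[-0.05,0,0],[-0.1,0,0],[-0.1,0,0],[-0.1,0,0]],"roll":[0,0,0,0]}'
python3 - <<'E'
from h import *
for i in range(3):
    t=snap('scene'); st,p,R=tool(); print((R.T@st['force']).round(2))
a=cv2.resize(t['image'][190:300,250:390],None,fx=5,fy=5,interpolation=cv2.INTER_CUBIC)
cv2.imwrite('pics/s18.png',a[:,:,::-1])
E
```

```text
t: 27.9
tcp_pos: [0.5939, 0.0686, 0.0533]
tool_rot: [0.996, -0.094, 0.006, 0.0]
force: [11.2, -2.2, -5.1]
finger_gap: 0.0
[12.17  0.42  4.52]
[1.058e+01 1.000e-02 5.640e+00]
[11.1   0.56  5.67]
```

View pics/s18.png

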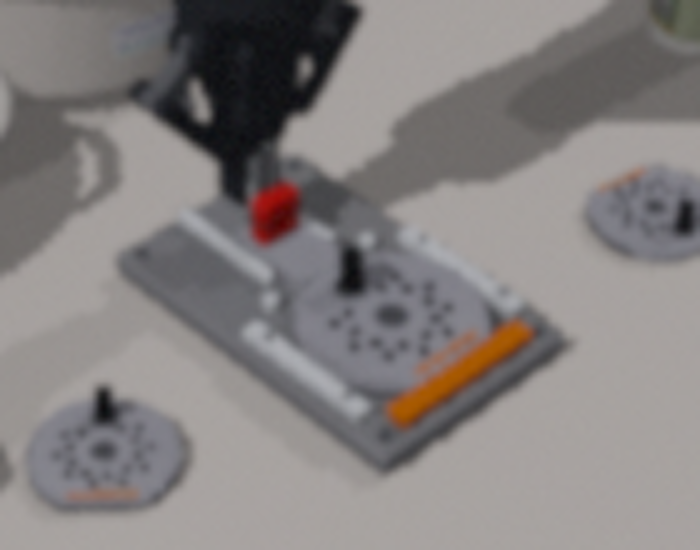

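Pressing at about 11.3 N, less ~2.7 N friction, puts about 8.5 N on the disc. Now letting go and looking.

```bash
python3 -m creep '{"claw":[0,0,0,0,0,0,2,4,6,8,8.5,8.5],"dp":[[0.2,0,0],[0.5,0,0],[1.0,0,0],[1.8,0,0],[1.8,0,-3],[1,0,-6],[-1,0,-9],[-3,0,-12],[-3.4,0,-13],[-3.4,0,-13],[-3.4,0,-13],[-3.4,0,-13]],"roll":[0,0,0,0,0,0,0,0,0,0,0,0]}'
python3 - <<'E'
from h import *
st,p,R=tool(); print(p,st['force'],st['finger_gap'])
s=snap('wrist','w19.png');meas(s)
a=cv2.resize(s['image'][160:370,220:420],None,fx=2.8,fy=2.8,interpolation=cv2.INTER_CUBIC)
cv2.imwrite('pics/w19c.png',a[:,:,::-1])
E
```

```text
t: 29.25
tcp_pos: [0.5549, 0.0757, 0.1808]
tool_rot: [0.996, -0.094, -0.001, 0.0]
force: [0.1, 0.5, 0.3]
finger_gap: 0.988
[0.55492615 0.07569933 0.18077214] [0.10438465 0.45997637 0.3079574 ] 0.9883190358891961
org 66 [135.7 267.8] mid [0.5497 0.2296 0.024 ] len 0.0278 yaw-180: -51.08
org 55 [515.5 279.5] mid [ 0.4818 -0.0731  0.024 ] len 0.0272 yaw-180: -19.41
org 1101 [321.  337.6] mid [0.4579 0.0938 0.022 ] len 0.0822 yaw-180: -10.47
org 93 [320.3 329.5] mid [0.4668 0.0928 0.024 ] len 0.0384 yaw-180: -10.67
red 612 [320.9 200. ] [0.5802 0.071  0.0475]
```

View pics/w19c.png

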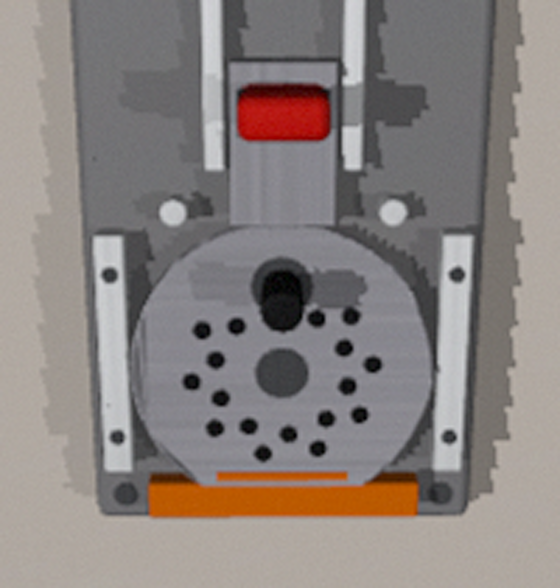

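The disc is flush against the bar (flat line -10.7°, bar -10.5°) and the clamp nose touches its back. The look-alikes have not moved. Handing in.

```bash
python3 -c "
from station import workorder
print(workorder.sign_off())"
```

```text
the job is handed in; nothing more can be done
None
```

The job is handed in at about 29 s of the 72 s: the disc lies flush against the orange bar with the clamp pressed up behind it. Hand-in reports no verdict.

- **Turning the disc:** I turned it by straddling the black stub, then pressed it towards the bar from behind the stub. The first press, at about 5 N, stuck about 3° off. I nudged the stub past square and pressed again at about 5.6 N, and that squared it. I confirmed it from above before touching the clamp.
- **Clamping:** I pushed the lug with closed fingers to a wrist force of about 11.3 N along the slide. With 2.5–3 N of measured clamp friction taken off, that is about 8.5 N on the disc. No load on the bar was measured directly. One noisy reading reached 12.2 N at the wrist, before friction is subtracted.
- **Last checks:** After letting go, the flat measured -10.7° against the bar's -10.5°. The nose was touching the disc's back, and the gripper was clear above with near-zero force. The two small look-alike discs had not moved, and the arm went nowhere near the jars, tin, bottle or fork. No check failed at the end.

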